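# Build the sieve stack on the shaker

### The job

Build the sieve stack on the shaker for the next test: one at a time, nest the colour-banded sieves on the pan that stands on the shaker, the finest mesh (blue) at the bottom, then the medium (green), then the coarsest (red), and close the stack with the lid, every piece fully seated and level. Set the pieces down, do not drop them, and leave the brass spare sieve, the crucible and the sample tin standing where they are.

Things in the scene. Friction and masses are not known exactly. Their poses are not given: they have to be found in the camera images.
- pan: Steel receiver pan, foot of the stack: 60 mm diameter, 28 mm high, open top 53.6 mm inside, 16 mm deep, fixed at the centre of the shaker's platform. Origin: centre of its underside, 80 mm above the bench; z up. A sieve seated in it has its origin 19 mm above the pan's; each further piece (sieve or lid) seats 24 mm above the one below, origin to origin.
- shaker: Sieve shaker, fixed: white cabinet 200 mm (its x) by 260 mm (its y), 58 mm high, with a teal platform whose top is at 80 mm. Origin: centre of its underside on the bench, straight under the pan; z up. Two steel clamp rods, 10 mm thick, stand 105 mm either side of the pan along the shaker's y axis and end 190 mm above the bench: carry pieces over them.
- sieve_fine: Test sieve, FINE: blue band and rim, smooth pale mesh. Round, 60 mm diameter, 33 mm high, ~90 g. Origin: centre of its underside, z up. Tapered skirt at 0-9 mm height (46 mm diameter, widening to 51); frame 60 mm diameter from 9 mm (shoulder) to 33 mm (rim). Open well on top, 53.6 mm inside, 16 mm deep, for the next skirt. Shoulder seats on the rim below. Grip across the frame near the rim.
- sieve_medium: Test sieve, MEDIUM: green band and rim, 3 mm grid. Round, 60 mm diameter, 33 mm high, ~90 g. Origin: centre of its underside, z up. Tapered skirt at 0-9 mm height (46 mm diameter, widening to 51); frame 60 mm diameter from 9 mm (shoulder) to 33 mm (rim). Open well on top, 53.6 mm inside, 16 mm deep, for the next skirt. Shoulder seats on the rim below. Grip across the frame near the rim.
- sieve_coarse: Test sieve, COARSE: red band and rim, open 5.5 mm grid. Round, 60 mm diameter, 33 mm high, ~90 g. Origin: centre of its underside, z up. Tapered skirt at 0-9 mm height (46 mm diameter, widening to 51); frame 60 mm diameter from 9 mm (shoulder) to 33 mm (rim). Open well on top, 53.6 mm inside, 16 mm deep, for the next skirt. Shoulder seats on the rim below. Grip across the frame near the rim.
- lid: Steel lid of the set, about 80 g, 35 mm high, standing knob up. Origin: centre of its underside, z up; round. Tapered skirt as on the sieves at 0-9 mm height, flange of 60 mm diameter from 9 to 13 mm, raised centre to 14.5 mm, and an upright black cylindrical knob of 20 mm diameter from 14 to 35 mm. Grip it by the knob.
- spare_sieve: Bystander: spare sieve of another set, brass all over, no colour band, 50 mm diameter, 28 mm high. Origin: centre of its underside, on the bench. Not to be moved.
- crucible: Bystander: white porcelain crucible, 44 mm diameter at the top, 36 mm high. Origin: centre of its underside, on the bench. Not to be moved.
- sample_tin: Bystander: round aluminium sample tin with a flat lid and a white paper disc on it, 57 mm diameter, 38 mm high, on the far side. Origin: centre of its underside, on the bench. Not to be moved.

How it is judged:
By the outcome, as a careful person would: the job done as asked, in the order asked, and still so for the second after the job is handed in, with the robot touching nothing.
It also fails if it takes over 115 s, if anything falls off the work surface, if the arm or the gripper's body presses on something with over 40 N, if the wrist force passes 120 N, or if a joint passes its speed limit or range.

### The arm

A 6-joint arm with a two-finger parallel gripper is mounted at the origin on the work surface. World frame = base frame: x ahead of the robot, y to its left, z up, the work surface at z = 0. Lengths are in m, angles in degrees, forces in N, time in s.
With the tool pointing down it reaches from about 0.4 to 0.925 m from the base axis. Payload 3.4 kg.
Tool frame: the origin (TCP) lies midway between the tips of the shut fingers; the grasp point (between the pads) lies 19 mm behind it; z points along the fingers, y is the line along which they close (so a half turn about z gives the same grasp; the last joint's range is limited). The gripper opens to 85 mm and grips with 20 to 120 N. Pads are 22 mm wide; open, the fingers measure 114 mm over their backs; the gripper's body (76 mm by 85 mm) begins 54 mm behind the grasp point. The pads swing forward as they close: fully open they stand 13 mm farther back than shut.
Start: joints at [72.737, 17.578, 86.31, -0, 76.112, -4.211], TCP at [0.13, 0.56, 0.231] pointing down, gripper open.
Joint ranges: [-179.03, 179.03], [-60, 130.46], [8.19, 133.38], [-81.62, 261.62], [5.75, 156.47], [-153.77, 153.77]. Speed limits (degrees/s): [147.25, 147.25, 180, 180, 180, 180].

### API

Orientations are given as a 3x3 rotation matrix whose columns are the frame's x, y, z axes.
In Python, from rig import bot gives the robot as it stands.
- The arm moves only by the shell command python3 -m inch 'ROWS' [FORCE]. ROWS is JSON, a list of rows, each an object with "twist": the turn, a rotation vector about the tool's x, y, z in rad, a list of three; "dp": the shift along the tool's x, y, z in cm, a list of three; "fingers": the gripper's target within -1 to 1 (fully open at 1, half-way at 0, shut at -1). A call has 1 to 12 rows; each row is the pose to reach, as a shift and turn from the pose commanded when the call began, along the tool's axes at that moment; what a row does not reach only later rows make up. A row lasts 1/8 s, in which the tool goes at most 62.5 mm and 10.7 degrees, less where a joint would pass 70% of its speed; a pose out of reach is approached as far as the arm can. A call with a gripper value outside its range is refused whole. The fingers move at their own pace and stop on an object; FORCE is the grip in N (left out, the last holds). Time passes only in rows, so rows that repeat a pose let the fingers close. It gives the time, the measured TCP pose, the force, the opening and the grip force at its end, in the units of the state.
- bot.observe(): the state, without advancing time (a new reading comes with each control period).
- bot.capture(name): name is "scene" or "top" or "wrist"; returns (picture, depth): 400x640x3 uint8, red, green, blue; 400x640 float32, m along the optical axis (not along the pixel's ray), 0 where there is no reading.
- bot.get_calibration(name): a dict with "fx", "fy", "cx", "cy" (pixels), "origin" and "orientation" of the camera in the world; the wrist camera has in their place "hand_eye" (4x4, takes a point from camera to tool coordinates, whose origin is the TCP and whose axes are the flange's). Camera axes: x right, y down, z forward; pixel columns grow to the right and rows downward; lengths in m; the calibration is good to about 2 mm. A picture is of the moment at which its call begins: read the wrist's pose just before it. get_calibration takes no time and is no camera call.
- bot.sign_off(): hands the job in; it is judged then, once.
The state is a dict: "time": time; "joint_positions": joint angles; "qd": joint speeds; "joint_efforts": joint torques, N m; "tcp_pos": TCP position; "tool_rot": TCP orientation; "ft_force": force on the tool from outside, world axes, zero at the start; "moment": the same for the moment, N m; "width": opening from 0.0 (shut) to 1.0 (fully open); "grasp_force": force on a finger pad.
Only numpy, scipy, OpenCV 4.12 (cv2) and the standard library are available. Lean on these libraries where they do the work, as an engineer would, in place of code of your own. Each camera call takes 0.05 s, during which the arm holds its last target. There are 200 camera calls.

## Working session

There is one attempt and no reset: what is moved stays moved. The work goes in short steps, Python scripts to look and compute and a shell command to move; the robot and the scene stay as the last step left them, time stands still between calls to the robot, and variables do not carry over. Pictures are saved under pics/ and viewed, at most 14 in all, crops included, and the job is handed in when it is done.

```bash
ls; mkdir -p pics; python3 - <<'E'
from rig import bot
import cv2,numpy as np
s=bot.observe();print({k:np.round(v,3).tolist() for k,v in s.items()})
for n in ("scene","top"):
    p,d=bot.capture(n);cv2.imwrite(f"pics/{n}0.png",p[:,:,::-1]);np.save(f"pics/{n}0.npy",d)
    print(n,bot.get_calibration(n))
print(bot.get_calibration("wrist"))
E
```

```text
pics
{'time': 0.0, 'joint_positions': [72.738, 17.622, 86.385, -0.0, 76.113, -4.21], 'qd': [0.025, -0.019, -0.038, -0.045, 0.146, 0.016], 'joint_efforts': [0.0, -45.756, -25.191, -0.0, 0.013, 0.0], 'tcp_pos': [0.13, 0.559, 0.23], 'tool_rot': [[-0.974, 0.226, -0.001], [0.226, 0.974, -0.002], [0.0, -0.002, -1.0]], 'ft_force': [-0.802, 0.567, 0.736], 'moment': [0.012, 0.061, -0.048], 'grasp_force': 0.0, 'width': 0.998}
scene {'fx': 416.8937257122183, 'fy': 416.8937257122183, 'cx': 320.8655208342469, 'cy': 195.43951604582102, 'origin': array([ 0.9813076 , -0.56217223,  0.67293866]), 'orientation': array([[ 8.02354922e-01,  4.03926213e-01, -4.39397535e-01],
       [ 5.96847198e-01, -5.43045346e-01,  5.90656562e-01],
       [-3.11181248e-05, -7.36169387e-01, -6.76797335e-01]])}
top {'fx': 372.6781497991636, 'fy': 372.6781497991636, 'cx': 325.05229050154304, 'cy': 198.6939880584383, 'origin': array([ 0.44729837, -0.0201898 ,  1.11320512]), 'orientation': array([[ 0.0154976 , -0.98893614,  0.1475301 ],
       [-0.99959985, -0.01881561, -0.02112136],
       [ 0.02366355, -0.14714374, -0.98883202]])}
{'fx': 343.49091598273014, 'fy': 343.49091598273014, 'cx': 319.6952523001753, 'cy': 192.04188894468422, 'hand_eye': array([[-1.93657686e-04, -9.62459627e-01, -2.71424812e-01,
         6.81936202e-02],
       [ 9.99999551e-01, -4.38304499e-04,  8.40721908e-04,
         1.49562425e-03],
       [-9.28127610e-04, -2.71424527e-01,  9.62459280e-01,
        -1.43068060e-01],
       [ 0.00000000e+00,  0.00000000e+00,  0.00000000e+00,
         1.00000000e+00]])}
```

View pics/top0.png

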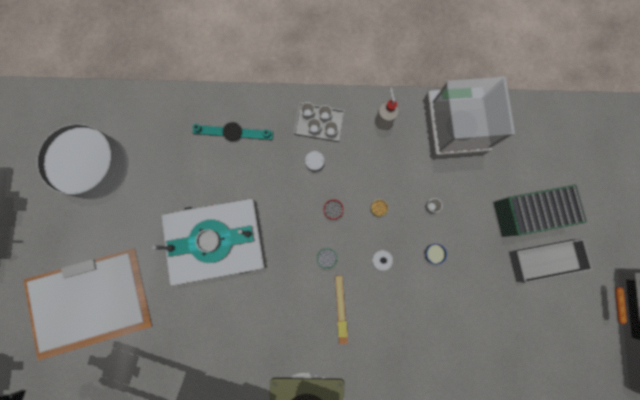

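View pics/scene0.png

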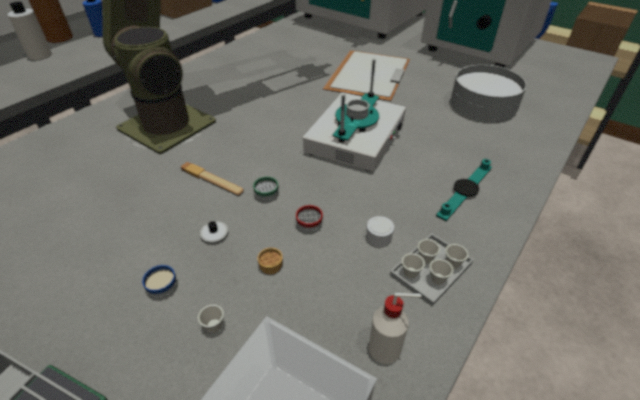

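The top view shows blue at (436,254), green at (327,258), red at (333,209) and the lid at (383,260). The pan is at (208,240) with rods at (160,247) and (250,233). The bystanders are at (379,208), (433,206) and (314,160). The scene view confirms the layout.

```bash
cat > h.py <<'E'
from rig import bot
import cv2,numpy as np
def cam(n,s=None):
    c=bot.get_calibration(n)
    if n=="wrist":
        s=s or bot.observe();T=np.eye(4);T[:3,:3]=s["tool_rot"];T[:3,3]=s["tcp_pos"]
        W=T@c["hand_eye"];return c,W[:3,3],W[:3,:3]
    return c,np.array(c["origin"]),np.array(c["orientation"])
def ray(uv,z,C):
    c,o,R=C;uv=np.atleast_2d(uv).astype(float)
    d=np.c_[(uv[:,0]-c["cx"])/c["fx"],(uv[:,1]-c["cy"])/c["fy"],np.ones(len(uv))]@R.T
    return (o+d*((z-o[2])/d[:,2])[:,None])[:,:2]
def proj(P,C):
    c,o,R=C;q=(np.atleast_2d(P)-o)@R
    return np.c_[c["fx"]*q[:,0]/q[:,2]+c["cx"],c["fy"]*q[:,1]/q[:,2]+c["cy"]]
def mask(hsv,k):
    h,s,v=cv2.split(hsv)
    return ({"blue":(h>100)&(h<130)&(s>90),"green":(h>50)&(h<90)&(s>50),"red":((h<8)|(h>172))&(s>90),"knob":(v<50)}[k]).astype(np.uint8)
def circ(mk,z,C,near=None):
    "centre & diameter of outer circle of mask, in plane z"
    n,l,st,ce=cv2.connectedComponentsWithStats(mk,connectivity=8)
    pts=np.argwhere(mk>0)[:,::-1]
    xy=ray(pts,z,C).astype(np.float32)
    (c,r)=cv2.minEnclosingCircle(xy);return np.array(c),2*r,len(pts)
def move(d,s=None):
    "world shift (m) to tool axes cm"
    s=s or bot.observe();return np.round(np.array(s["tool_rot"]).T@np.array(d)*100,2)
E
python3 - <<'E'
from h import *
for n,b in (("top",{"blue":(436,254),"green":(327,258),"red":(333,209),"knob":(383,260)}),("scene",{"blue":(160,279),"green":(265,187),"red":(309,217),"knob":(212,228)})):
    p=cv2.imread(f"pics/{n}0.png");hs=cv2.cvtColor(p,cv2.COLOR_BGR2HSV);C=cam(n)
    for k,(u,v) in b.items():
        w=np.zeros(p.shape[:2],np.uint8);w[v-22:v+22,u-22:u+22]=1
        print(n,k,circ(mask(hs,k)*w,.033,C))
C=cam("top")
print("pan",ray([(208,240)],.108,C),"rods",ray([(160,247),(250,233)],.19,C),"byst",ray([(379,208),(433,206),(314,160)],.035,C))
E
python3 -c "
import cv2
p=cv2.imread('pics/top0.png')[140:300,140:460];cv2.imwrite('pics/topc.png',cv2.resize(p,None,fx=2.5,fy=2.5,interpolation=cv2.INTER_CUBIC))"
```

```text
top blue (array([0., 0.]), 0.0, 0)
top green (array([0., 0.]), 0.0, 0)
top red (array([ 0.57860237, -0.06844898]), 0.05707228556275368, 9)
top knob (array([0., 0.]), 0.0, 0)
scene blue (array([ 0.46067983, -0.36707634]), 0.0642222985625267, 222)
scene green (array([ 0.44278011, -0.05528882]), 0.06804250180721283, 162)
scene red (array([ 0.58317071, -0.07097533]), 0.0676749050617218, 241)
scene knob (array([ 0.44075015, -0.21655442]), 0.0283504631370306, 57)
pan [[0.48011107 0.26844618]] rods [[0.45861379 0.35978057]
 [0.4962249  0.14338997]] byst [[ 0.58364814 -0.20146402]
 [ 0.59250074 -0.36069657]
 [ 0.72369403 -0.00859525]]
```

View pics/topc.png

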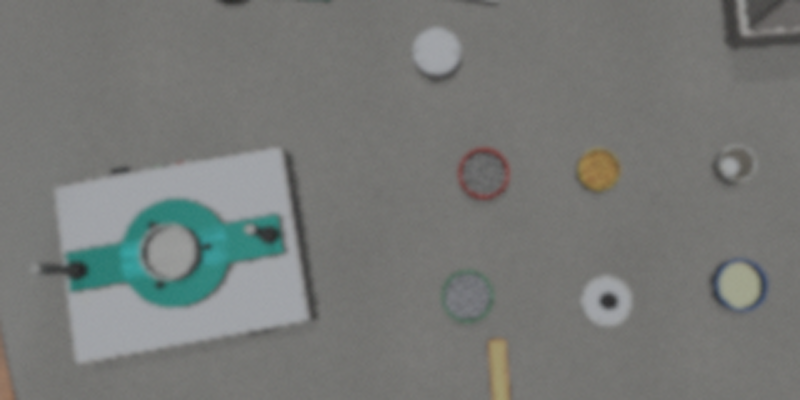

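The pan's bright centre is at crop (171,251), which is full-image (208,240). The four pieces are well separated. I'll hover over the pan first, squaring the tool to the world axes.

```bash
python3 -m inch '[{"twist":[0,0,-0.1],"dp":[0,0,-6],"fingers":1},{"twist":[0,0,-0.228],"dp":[-40.7,-20.4,-10],"fingers":1},{"twist":[0,0,-0.228],"dp":[-40.7,-20.4,-10],"fingers":1},{"twist":[0,0,-0.228],"dp":[-40.7,-20.4,-10],"fingers":1},{"twist":[0,0,-0.228],"dp":[-40.7,-20.4,-10],"fingers":1},{"twist":[0,0,-0.228],"dp":[-40.7,-20.4,-10],"fingers":1},{"twist":[0,0,-0.228],"dp":[-40.7,-20.4,-10],"fingers":1},{"twist":[0,0,-0.228],"dp":[-40.7,-20.4,-10],"fingers":1},{"twist":[0,0,-0.228],"dp":[-40.7,-20.4,-10],"fingers":1},{"twist":[0,0,-0.228],"dp":[-40.7,-20.4,-10],"fingers":1},{"twist":[0,0,-0.228],"dp":[-40.7,-20.4,-10],"fingers":1},{"twist":[0,0,-0.228],"dp":[-40.7,-20.4,-10],"fingers":1}]'
python3 - <<'E'
from h import *
s=bot.observe();p,d=bot.capture("wrist");cv2.imwrite("pics/w1.png",p[:,:,::-1]);np.save("pics/w1.npy",d)
import pickle;pickle.dump(s,open("pics/w1.pkl","wb"))
print({k:np.round(s[k],3).tolist() for k in("time","tcp_pos","tool_rot","joint_positions")})
print(proj([.48,.268,.108],cam("wrist",s)))
E
```

```text
time: 1.6
tcp_pos: [0.4788, 0.2707, 0.3312]
tool_rot: [[-1.0, -0.003, -0.001], [-0.003, 1.0, 0.0], [0.001, 0.0, -1.0]]
ft_force: [0.2, 0.5, 0.6]
width: 1.0
grasp_force: 0.0
{'time': 1.6, 'tcp_pos': [0.479, 0.271, 0.331], 'tool_rot': [[-1.0, -0.003, -0.001], [-0.003, 1.0, 0.0], [0.001, 0.0, -1.0]], 'joint_positions': [25.061, 12.106, 79.653, 0.029, 88.278, -65.088]}
[[315.64694496 161.63304725]]
```

View pics/w1.png

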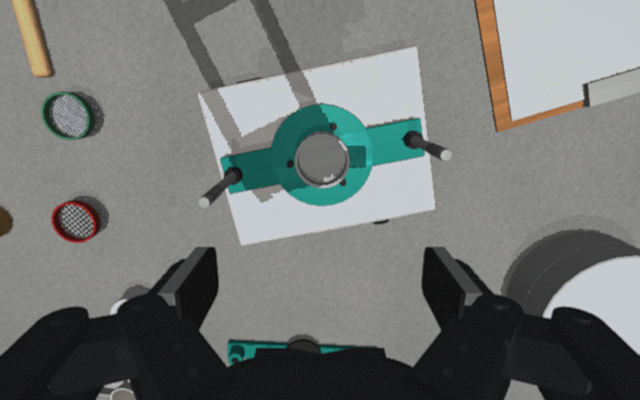

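The wrist view shows the pan at about (322,158), with the rod tips at (205,202) and (446,155). I'll use depth to get the rim, the rods, and the green and red sieves.

```bash
cat >> h.py <<'E'
def cloud(d,C):
    c,o,R=C;v,u=np.mgrid[:400,:640]
    P=np.dstack([(u-c["cx"])/c["fx"]*d,(v-c["cy"])/c["fy"]*d,d])@R.T+o
    P[d<=0]=np.nan;return P
def fit(xy):
    "algebraic circle fit, with one trimming"
    for _ in range(4):
        A=np.c_[2*xy,np.ones(len(xy))];a=np.linalg.lstsq(A,(xy**2).sum(1),rcond=None)[0]
        r=np.sqrt(a[2]+a[0]**2+a[1]**2);e=np.abs(np.hypot(*(xy-a[:2]).T)-r)
        xy=xy[e<max(.001,2*e.std())]
    return np.round(np.r_[a[:2],2*r],4),len(xy)
E
python3 - <<'E'
from h import *
import pickle
s=pickle.load(open("pics/w1.pkl","rb"));d=np.load("pics/w1.npy");C=cam("wrist",s);P=cloud(d,C)
def near(x,y,r,z0,z1): 
    m=(np.hypot(P[...,0]-x,P[...,1]-y)<r)&(P[...,2]>z0)&(P[...,2]<z1);return P[m]
q=near(.48,.268,.045,.1,.118);print("pan rim",fit(q[:,:2]),np.median(q[:,2]), q[:,:2].min(0),q[:,:2].max(0))
q=near(.48,.268,.02,.06,.11);print("pan floor z",np.median(q[:,2]))
for y in(.36,.16):
    q=near(.48,y,.05,.175,.2);print("rod",q.mean(0) if len(q) else 0)
p=cv2.imread("pics/w1.png");hs=cv2.cvtColor(p,cv2.COLOR_BGR2HSV)
for k,(u,v) in {"green":(68,115),"red":(75,221)}.items():
    q=P[v-35:v+35,u-35:u+35].reshape(-1,3);q=q[(q[:,2]>.028)&(q[:,2]<.038)];print(k,fit(q[:,:2]),np.median(q[:,2]),q.min(0)[:2],q.max(0)[:2])
# pan outer outline from colour: non-teal hole in teal disk
h_,s_,v_=cv2.split(hs)
w=((s_<60)).astype(np.uint8);n,l,st,ce=cv2.connectedComponentsWithStats(w,connectivity=4)
k=l[158,322];m=(l==k).astype(np.uint8);print(st[k],ce[k])
cs,_=cv2.findContours(m,0,1);c=max(cs,key=len)[:,0];print(fit(ray(c,.108,C)))
E
```

```text
pan rim (array([0.4793, 0.2744, 0.0557]), 324) 0.10830477355896909 [0.45018098 0.24565128] [0.5097432 0.3041705]
pan floor z 0.09262047196070444
rod [0.45815799 0.3755818  0.18697696]
rod [0.499337   0.17292143 0.18657109]
green (array([ 0.4375, -0.0467,  0.0565]), 381) 0.03256264357265237 [ 0.40777263 -0.07778959] [ 0.46704754 -0.01741058]
red (array([ 0.5793, -0.0638,  0.0564]), 311) 0.03248826392753215 [ 0.54973797 -0.09442817] [ 0.60953953 -0.03448435]
[ 295  132   55   56 2454] [321.89853301 159.85044825]
(array([0.4785, 0.2746, 0.0595]), 142)
```

```bash
python3 -m inch '[{"twist":[0,0,0],"dp":[2.5,-63,0],"fingers":1},{"twist":[0,0,0],"dp":[2.5,-63,0],"fingers":1},{"twist":[0,0,0],"dp":[2.5,-63,0],"fingers":1},{"twist":[0,0,0],"dp":[2.5,-63,0],"fingers":1},{"twist":[0,0,0],"dp":[2.5,-63,8],"fingers":1},{"twist":[0,0,0],"dp":[2.5,-63,8],"fingers":1},{"twist":[0,0,0],"dp":[2.5,-63,8],"fingers":1},{"twist":[0,0,0],"dp":[2.5,-63,8],"fingers":1},{"twist":[0,0,0],"dp":[2.5,-63,8],"fingers":1},{"twist":[0,0,0],"dp":[2.5,-63,8],"fingers":1},{"twist":[0,0,0],"dp":[2.5,-63,8],"fingers":1},{"twist":[0,0,0],"dp":[2.5,-63,8],"fingers":1}]'
cat >> h.py <<'E'
def look(k,z=.033,name=None,r=.05,xy=None):
    "wrist look at coloured rim k: centre in world, and tool-axes shift from TCP"
    s=bot.observe();p,d=bot.capture("wrist");C=cam("wrist",s);P=cloud(d,C)
    if name:cv2.imwrite(f"pics/{name}.png",p[:,:,::-1])
    m=mask(cv2.cvtColor(p,cv2.COLOR_RGB2HSV),k)>0
    m&=np.abs(P[...,2]-z)<.008
    if xy is not None: m&=np.hypot(P[...,0]-xy[0],P[...,1]-xy[1])<r
    n,l,st,ce=cv2.connectedComponentsWithStats(m.astype(np.uint8),connectivity=8)
    i=1+np.argmax(st[1:,4]);q=P[(l==i)]
    cs,_=cv2.findContours((l==i).astype(np.uint8),0,1);c=max(cs,key=len)[:,0]
    f=fit(ray(c,z,C));b=(q.min(0)+q.max(0))/2
    f2=fit(q[:,:2])
    print(k,"outline",f,"cloud",f2,"bbox mid",b.round(4),"zmed",np.median(q[:,2]).round(4))
    print("t",s["time"],"tcp",np.round(s["tcp_pos"],4),"tool shift cm",move(np.r_[f[0][:2],z]-s["tcp_pos"],s),"j",np.round(s["joint_positions"],0))
E
python3 - <<'E'
from h import *
look("blue",name="w2")
E
```

```text
time: 3.15
tcp_pos: [0.4554, -0.3601, 0.2508]
tool_rot: [[-1.0, 0.0, -0.001], [0.0, 1.0, 0.001], [0.001, 0.001, -1.0]]
ft_force: [-0.2, 0.4, -0.3]
width: 0.997
grasp_force: 0.0
blue outline (array([ 0.4543, -0.3651,  0.0582]), 155) cloud (array([ 0.4538, -0.3651,  0.0561]), 371) bbox mid [ 0.4543 -0.3648  0.0305] zmed 0.0332
t 3.15 tcp [ 0.4554 -0.3601  0.2508] tool shift cm [ 0.1  -0.52 21.78] j [ -43.   17.   84.    0.   79. -133.]
```

View pics/w2.png

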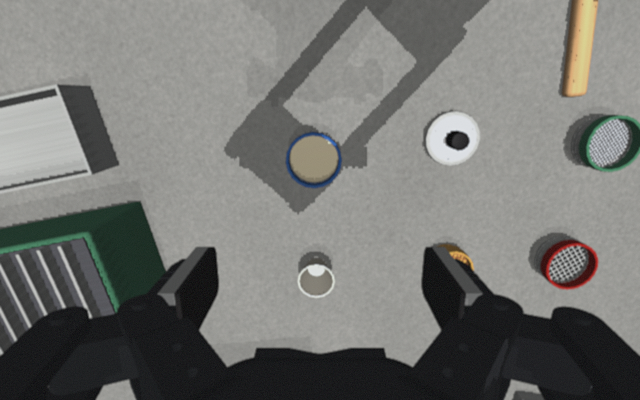

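Blue is at pixel (313,160), and the crucible at (316,280) is clear of the fingers. Descending to grip.

```bash
python3 -m inch '[{"twist":[0,0,0],"dp":[0.1,-0.5,6],"fingers":1},{"twist":[0,0,0],"dp":[0.1,-0.5,12],"fingers":1},{"twist":[0,0,0],"dp":[0.1,-0.5,18],"fingers":1},{"twist":[0,0,0],"dp":[0.1,-0.5,22],"fingers":1},{"twist":[0,0,0],"dp":[0.1,-0.5,24.5],"fingers":1},{"twist":[0,0,0],"dp":[0.1,-0.5,24.5],"fingers":1},{"twist":[0,0,0],"dp":[0.1,-0.5,24.5],"fingers":0.3},{"twist":[0,0,0],"dp":[0.1,-0.5,24.5],"fingers":0.3},{"twist":[0,0,0],"dp":[0.1,-0.5,24.5],"fingers":0.3},{"twist":[0,0,0],"dp":[0.1,-0.5,24.5],"fingers":0.3},{"twist":[0,0,0],"dp":[0.1,-0.5,24.5],"fingers":0.3},{"twist":[0,0,0],"dp":[0.1,-0.5,24.5],"fingers":0.3}]' 40
python3 - <<'E'
from h import *
look("blue",name="w3")
E
```

```text
time: 4.7
tcp_pos: [0.4559, -0.3658, 0.0088]
tool_rot: [[-1.0, 0.0, 0.004], [0.0, 1.0, -0.002], [-0.004, -0.002, -1.0]]
ft_force: [0.9, 2.4, 6.1]
width: 0.699
grasp_force: 43.0
blue outline (array([ 0.4535, -0.3644,  0.0603]), 406) cloud (array([ 0.4532, -0.3644,  0.056 ]), 4026) bbox mid [ 0.4543 -0.3644  0.0304] zmed 0.0328
t 4.7 tcp [ 0.4559 -0.3658  0.0088] tool shift cm [ 0.23  0.14 -2.42] j [ -43.   32.  100.    0.   48. -133.]
```

View pics/w3.png

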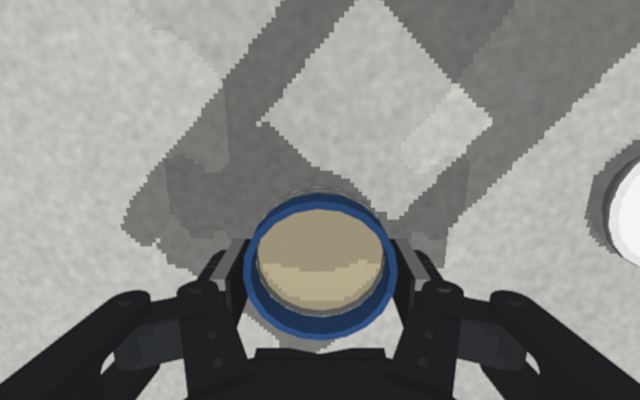

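The grip holds at 59.4 mm, and blue is centred at (320,262) between the pads. Lifting it and carrying it over the pan.

```bash
python3 -m inch '[{"twist":[0,0,0],"dp":[0,0,-2],"fingers":0.3},{"twist":[0,0,0],"dp":[0,0,-7],"fingers":0.3},{"twist":[0,0,0],"dp":[0,0,-13],"fingers":0.3},{"twist":[0,0,0],"dp":[0,0,-19],"fingers":0.3},{"twist":[0,0,0],"dp":[0,0,-25.5],"fingers":0.3},{"twist":[0,0,0],"dp":[0,0,-25.5],"fingers":0.3},{"twist":[0,0,0],"dp":[0,0,-25.5],"fingers":0.3}]' && python3 - <<'E'
from h import *
z=bot.observe()["tcp_pos"][2]
look("blue",z=z+.024)
print(bot.observe()["width"],bot.observe()["grasp_force"])
E
python3 -m inch '[{"twist":[0,0,0],"dp":[-0.7,6,0],"fingers":0.3},{"twist":[0,0,0],"dp":[-0.7,12,0],"fingers":0.3},{"twist":[0,0,0],"dp":[-1.5,18,0],"fingers":0.3},{"twist":[0,0,0],"dp":[-2.5,24,0],"fingers":0.3},{"twist":[0,0,0],"dp":[-2.5,30,0],"fingers":0.3},{"twist":[0,0,0],"dp":[-2.5,36,0],"fingers":0.3},{"twist":[0,0,0],"dp":[-2.5,42,0],"fingers":0.3},{"twist":[0,0,0],"dp":[-2.5,48,0],"fingers":0.3},{"twist":[0,0,0],"dp":[-2.5,54,0],"fingers":0.3},{"twist":[0,0,0],"dp":[-2.5,59,0],"fingers":0.3},{"twist":[0,0,0],"dp":[-2.5,64,0],"fingers":0.3},{"twist":[0,0,0],"dp":[-2.5,64,0],"fingers":0.3}]' && python3 -m inch '[{"twist":[0,0,0],"dp":[0,0,0],"fingers":0.3},{"twist":[0,0,0],"dp":[0,0,0],"fingers":0.3}]' && python3 - <<'E'
from h import *
z=bot.observe()["tcp_pos"][2]
look("blue",z=z+.024,name="w4")
E
```

```text
time: 5.62
tcp_pos: [0.4541, -0.3652, 0.2621]
tool_rot: [[-1.0, -0.0, 0.001], [-0.0, 1.0, -0.001], [-0.001, -0.001, -1.0]]
ft_force: [-0.2, 0.7, -1.8]
width: 0.693
grasp_force: 43.7
blue outline (array([ 0.4517, -0.3638,  0.0603]), 396) cloud (array([ 0.4514, -0.3638,  0.056 ]), 4081) bbox mid [ 0.4525 -0.3638  0.2842] zmed 0.286
t 5.625 tcp [ 0.4541 -0.3652  0.2621] tool shift cm [ 0.24  0.14 -2.4 ] j [ -43.   17.   83.   -0.   80. -133.]
0.696085233263554 43.73555657453835
time: 7.18
tcp_pos: [0.4779, 0.2773, 0.2585]
tool_rot: [[-1.0, -0.005, -0.004], [-0.005, 1.0, -0.001], [0.004, -0.001, -1.0]]
ft_force: [-0.3, -0.4, -0.8]
width: 0.689
grasp_force: 43.9
time: 7.42
tcp_pos: [0.4788, 0.2731, 0.2603]
tool_rot: [[-1.0, 0.001, -0.002], [0.001, 1.0, -0.001], [0.002, -0.001, -1.0]]
ft_force: [0.4, -0.0, -1.1]
width: 0.696
grasp_force: 43.9
blue outline (array([0.4765, 0.2744, 0.0603]), 398) cloud (array([0.4762, 0.2744, 0.0559]), 4030) bbox mid [0.4774 0.2744 0.2817] zmed 0.2843
t 7.425 tcp [0.4788 0.2731 0.2603] tool shift cm [ 0.24  0.13 -2.4 ] j [ 25.  15.  86.  -0.  79. -65.]
```

View pics/w4.png

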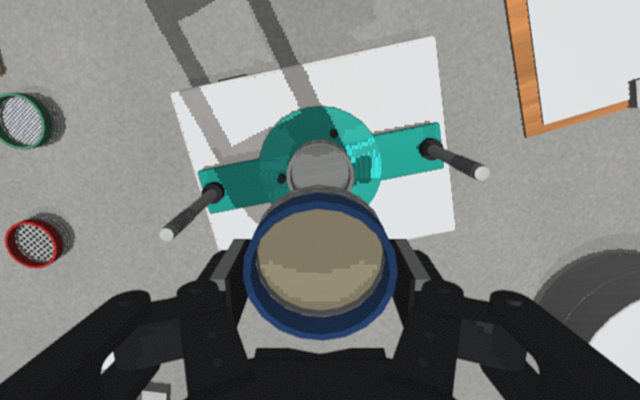

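Blue is held with the pan just beyond it at (320,170). It needs about 2 mm more in +x, then I'll lower it to just above the pan rim and feel it in.

```bash
python3 -m inch '[{"twist":[0,0,0],"dp":[-0.2,0,5],"fingers":0.3},{"twist":[0,0,0],"dp":[-0.2,0,9],"fingers":0.3},{"twist":[0,0,0],"dp":[-0.2,0,12],"fingers":0.3},{"twist":[0,0,0],"dp":[-0.2,0,13.6],"fingers":0.3},{"twist":[0,0,0],"dp":[-0.2,0,13.6],"fingers":0.3},{"twist":[0,0,0],"dp":[-0.2,0,13.6],"fingers":0.3}]' && python3 - <<'E'
from h import *
p,d=bot.capture("scene");cv2.imwrite("pics/s5.png",cv2.resize(p[80:160,290:420,::-1],None,fx=6,fy=6,interpolation=cv2.INTER_CUBIC))
E
python3 -m inch '[{"twist":[0,0,0],"dp":[0,0,0.3],"fingers":0.3},{"twist":[0,0,0],"dp":[0,0,0.6],"fingers":0.3},{"twist":[0,0,0],"dp":[0,0,0.9],"fingers":0.3},{"twist":[0,0,0],"dp":[0,0,1.1],"fingers":0.3},{"twist":[0,0,0],"dp":[0,0,1.1],"fingers":0.3}]'
```

```text
time: 8.22
tcp_pos: [0.4824, 0.2747, 0.1266]
tool_rot: [[-1.0, 0.0, 0.002], [0.0, 1.0, 0.001], [-0.002, 0.001, -1.0]]
ft_force: [-0.5, -0.9, -0.7]
width: 0.693
grasp_force: 43.9
time: 8.9
tcp_pos: [0.4811, 0.2744, 0.114]
tool_rot: [[-1.0, -0.0, -0.001], [-0.0, 1.0, -0.0], [0.001, -0.0, -1.0]]
ft_force: [1.1, 0.2, -0.8]
width: 0.695
grasp_force: 43.9
```

View pics/s5.png

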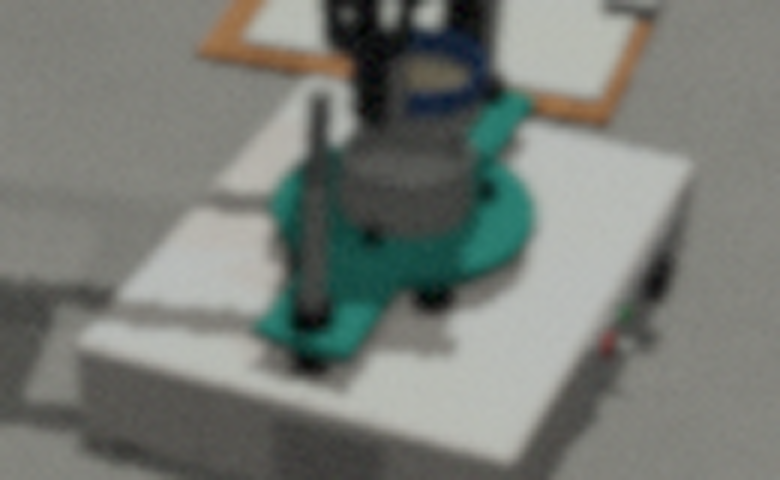

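The scene crop shows blue (435,75) above the pan (405,190), roughly concentric. The skirt has entered the pan without force, so I'm lowering the last 6 mm.

```bash
python3 -m inch '[{"twist":[0,0,0],"dp":[0,0,0.2],"fingers":0.3},{"twist":[0,0,0],"dp":[0,0,0.4],"fingers":0.3},{"twist":[0,0,0],"dp":[0,0,0.5],"fingers":0.3},{"twist":[0,0,0],"dp":[0,0,0.6],"fingers":0.3},{"twist":[0,0,0],"dp":[0,0,0.6],"fingers":0.3}]';  python3 - <<'E'
from h import *
z=bot.observe()["tcp_pos"][2]
look("blue",z=z+.024)
E
```

```text
time: 9.52
tcp_pos: [0.4813, 0.2744, 0.1082]
tool_rot: [[-1.0, -0.0, -0.0], [-0.0, 1.0, -0.0], [0.0, -0.0, -1.0]]
ft_force: [-0.1, 0.2, -1.1]
width: 0.69
grasp_force: 43.9
blue outline (array([0.4788, 0.2758, 0.0601]), 418) cloud (array([0.4786, 0.2758, 0.0559]), 4098) bbox mid [0.4798 0.2758 0.1298] zmed 0.1321
t 9.525 tcp [0.4813 0.2744 0.1082] tool shift cm [ 0.25  0.14 -2.4 ] j [ 25.  23.  98.  -0.  59. -65.]
```

```bash
python3 -m inch '[{"twist":[0,0,0],"dp":[0,0,0.05],"fingers":0.3},{"twist":[0,0,0],"dp":[0,0,0.1],"fingers":0.3},{"twist":[0,0,0],"dp":[0,0,0.15],"fingers":0.3},{"twist":[0,0,0],"dp":[0,0,0.15],"fingers":0.3}]'
```

```text
time: 10.07
tcp_pos: [0.4813, 0.2744, 0.1078]
tool_rot: [[-1.0, -0.0, 0.001], [-0.0, 1.0, 0.0], [-0.001, 0.0, -1.0]]
ft_force: [-1.4, -1.7, 6.5]
width: 0.691
grasp_force: 44.6
```

Contact is at the expected height, so it's seated. Releasing, rising and checking.

```bash
python3 -m inch '[{"twist":[0,0,0],"dp":[0,0,0.1],"fingers":1},{"twist":[0,0,0],"dp":[0,0,0.0],"fingers":1},{"twist":[0,0,0],"dp":[0,0,0],"fingers":1},{"twist":[0,0,0],"dp":[0,0,-2],"fingers":1},{"twist":[0,0,0],"dp":[0,0,-8],"fingers":1},{"twist":[0,0,0],"dp":[0,0,-14],"fingers":1},{"twist":[0,0,0],"dp":[0,0,-20],"fingers":1},{"twist":[0,0,0],"dp":[0,0,-22],"fingers":1},{"twist":[0,0,0],"dp":[0,0,-22],"fingers":1}]'
cat >> h.py <<'E'
def level(k,z,xy,name=None):
    "fit plane to top rim"
    s=bot.observe();p,d=bot.capture("wrist");C=cam("wrist",s);P=cloud(d,C)
    if name:cv2.imwrite(f"pics/{name}.png",p[:,:,::-1])
    r=np.hypot(P[...,0]-xy[0],P[...,1]-xy[1])
    q=P[(r<.034)&(r>.022)&(np.abs(P[...,2]-z)<.004)]
    a=np.linalg.lstsq(np.c_[q[:,:2]-xy,np.ones(len(q))],q[:,2],rcond=None)[0]
    print("rim z",a[2].round(4),"slope deg",np.degrees(a[:2]).round(2),"fit",fit(q[:,:2]))
E
python3 - <<'E'
from h import *
look("blue",z=.132,xy=(.479,.2745));level("blue",.132,(.479,.2745))
E
```

```text
time: 11.2
tcp_pos: [0.4823, 0.275, 0.3289]
tool_rot: [[-1.0, -0.0, 0.004], [-0.0, 1.0, 0.002], [-0.004, 0.002, -1.0]]
ft_force: [0.9, 0.4, -0.3]
width: 0.996
grasp_force: 0.0
blue outline (array([0.4795, 0.2758, 0.0579]), 164) cloud (array([0.4791, 0.2759, 0.056 ]), 422) bbox mid [0.4796 0.2758 0.1293] zmed 0.1322
t 11.2 tcp [0.4823 0.275  0.3289] tool shift cm [ 0.36  0.04 19.68] j [ 25.  12.  80.   0.  88. -65.]
rim z 0.1322 slope deg [-0.4   0.16] fit (array([0.4799, 0.2758, 0.0561]), 355)
```

Blue is seated, with its rim at 0.132 m and level. Next is green.

```bash
python3 -m inch '[{"twist":[0,0,0],"dp":[1,-6,0],"fingers":1},{"twist":[0,0,0],"dp":[2,-12,0],"fingers":1},{"twist":[0,0,0],"dp":[3,-18,0],"fingers":1},{"twist":[0,0,0],"dp":[4,-24,3],"fingers":1},{"twist":[0,0,0],"dp":[4.4,-29,6],"fingers":1},{"twist":[0,0,0],"dp":[4.4,-32.2,7.9],"fingers":1},{"twist":[0,0,0],"dp":[4.4,-32.2,7.9],"fingers":1},{"twist":[0,0,0],"dp":[4.4,-32.2,7.9],"fingers":1},{"twist":[0,0,0],"dp":[4.4,-32.2,7.9],"fingers":1}]'
python3 - <<'E'
from h import *
look("green",xy=(.438,-.047))
E
```

```text
time: 12.42
tcp_pos: [0.4377, -0.0465, 0.248]
tool_rot: [[-1.0, -0.002, 0.0], [-0.002, 1.0, 0.0], [-0.0, 0.0, -1.0]]
ft_force: [-0.3, 0.4, 0.8]
width: 1.0
grasp_force: 0.0
green outline (array([ 0.4366, -0.0482,  0.0583]), 155) cloud (array([ 0.4361, -0.0481,  0.056 ]), 369) bbox mid [ 0.4371 -0.0482  0.0305] zmed 0.0332
t 12.425 tcp [ 0.4377 -0.0465  0.248 ] tool shift cm [ 0.12 -0.17 21.5 ] j [ -12.    6.  100.    0.   75. -102.]
```

```bash
python3 -m inch '[{"twist":[0,0,0],"dp":[0.1,-0.3,6],"fingers":1},{"twist":[0,0,0],"dp":[0.1,-0.3,12],"fingers":1},{"twist":[0,0,0],"dp":[0.1,-0.3,18],"fingers":1},{"twist":[0,0,0],"dp":[0.1,-0.3,22],"fingers":1},{"twist":[0,0,0],"dp":[0.1,-0.3,24],"fingers":1},{"twist":[0,0,0],"dp":[0.1,-0.3,24],"fingers":1},{"twist":[0,0,0],"dp":[0.1,-0.3,24],"fingers":0.3},{"twist":[0,0,0],"dp":[0.1,-0.3,24],"fingers":0.3},{"twist":[0,0,0],"dp":[0.1,-0.3,24],"fingers":0.3},{"twist":[0,0,0],"dp":[0.1,-0.3,24],"fingers":0.3},{"twist":[0,0,0],"dp":[0.1,-0.3,24],"fingers":0.3}]' 40
python3 - <<'E'
from h import *
look("green")
E
python3 -m inch '[{"twist":[0,0,0],"dp":[0,0,-2],"fingers":0.3},{"twist":[0,0,0],"dp":[0,0,-7],"fingers":0.3},{"twist":[0,0,0],"dp":[0,0,-13],"fingers":0.3},{"twist":[0,0,0],"dp":[0,0,-19],"fingers":0.3},{"twist":[0,0,0],"dp":[0,0,-25],"fingers":0.3},{"twist":[0,0,0],"dp":[0,0,-28],"fingers":0.3},{"twist":[0,0,0],"dp":[0,0,-28],"fingers":0.3}]' && python3 - <<'E'
from h import *
z=bot.observe()["tcp_pos"][2]
look("green",z=z+.024)
E
```

```text
time: 13.85
tcp_pos: [0.4377, -0.0504, 0.0094]
tool_rot: [[-1.0, -0.0, 0.004], [-0.0, 1.0, -0.0], [-0.004, -0.0, -1.0]]
ft_force: [-0.8, 2.6, 7.1]
width: 0.693
grasp_force: 42.9
green outline (array([ 0.4358, -0.049 ,  0.0603]), 406) cloud (array([ 0.4355, -0.049 ,  0.0559]), 3968) bbox mid [ 0.4369 -0.049   0.0303] zmed 0.0328
t 13.85 tcp [ 0.4377 -0.0504  0.0094] tool shift cm [ 0.18  0.14 -2.36] j [ -12.   25.  118.    0.   37. -102.]
time: 14.78
tcp_pos: [0.4379, -0.0509, 0.2912]
tool_rot: [[-1.0, -0.0, 0.008], [-0.0, 1.0, -0.002], [-0.008, -0.002, -1.0]]
ft_force: [-1.3, -0.5, -0.7]
width: 0.688
grasp_force: 43.7
green outline (array([ 0.4358, -0.0494,  0.06  ]), 418) cloud (array([ 0.4356, -0.0494,  0.0559]), 3888) bbox mid [ 0.4367 -0.0496  0.3123] zmed 0.3145
t 14.775 tcp [ 0.4379 -0.0509  0.2912] tool shift cm [ 0.19  0.14 -2.4 ] j [ -12.    4.   96.   -0.   80. -102.]
```

```bash
python3 -m inch '[{"twist":[0,0,0],"dp":[-1,6,0],"fingers":0.3},{"twist":[0,0,0],"dp":[-2,12,0],"fingers":0.3},{"twist":[0,0,0],"dp":[-3,18,0],"fingers":0.3},{"twist":[0,0,0],"dp":[-4,24,0],"fingers":0.3},{"twist":[0,0,0],"dp":[-4.3,29,0],"fingers":0.3},{"twist":[0,0,0],"dp":[-4.3,32.5,0],"fingers":0.3},{"twist":[0,0,0],"dp":[-4.3,32.5,0],"fingers":0.3},{"twist":[0,0,0],"dp":[-4.3,32.5,0],"fingers":0.3},{"twist":[0,0,0],"dp":[-4.3,32.5,0],"fingers":0.3},{"twist":[0,0,0],"dp":[-4.3,32.5,0],"fingers":0.3}]' && python3 - <<'E'
from h import *
z=bot.observe()["tcp_pos"][2]
look("green",z=z+.0236)
E
```

```text
time: 16.08
tcp_pos: [0.4793, 0.2734, 0.2878]
tool_rot: [[-1.0, 0.001, -0.0], [0.001, 1.0, -0.0], [0.0, -0.0, -1.0]]
ft_force: [0.5, -0.9, -0.4]
width: 0.687
grasp_force: 43.8
green outline (array([0.4774, 0.2748, 0.0601]), 407) cloud (array([0.4772, 0.2748, 0.0559]), 3950) bbox mid [0.4785 0.2747 0.3087] zmed 0.3111
t 16.075 tcp [0.4793 0.2734 0.2878] tool shift cm [ 0.19  0.14 -2.36] j [ 25.  14.  84.  -0.  83. -65.]
```

```bash
python3 -m inch '[{"twist":[0,0,0],"dp":[-0.15,0.1,6],"fingers":0.3},{"twist":[0,0,0],"dp":[-0.15,0.1,10],"fingers":0.3},{"twist":[0,0,0],"dp":[-0.15,0.1,13],"fingers":0.3},{"twist":[0,0,0],"dp":[-0.15,0.1,14.2],"fingers":0.3},{"twist":[0,0,0],"dp":[-0.15,0.1,14.2],"fingers":0.3},{"twist":[0,0,0],"dp":[-0.15,0.1,14.2],"fingers":0.3},{"twist":[0,0,0],"dp":[-0.15,0.1,14.5],"fingers":0.3},{"twist":[0,0,0],"dp":[-0.15,0.1,14.8],"fingers":0.3},{"twist":[0,0,0],"dp":[-0.15,0.1,14.8],"fingers":0.3}]' && python3 - <<'E'
from h import *
z=bot.observe()["tcp_pos"][2]
look("green",z=z+.0236)
E
```

```text
time: 17.25
tcp_pos: [0.4806, 0.2755, 0.1398]
tool_rot: [[-1.0, -0.0, -0.0], [-0.0, 1.0, -0.0], [0.0, -0.0, -1.0]]
ft_force: [0.3, 0.7, -0.8]
width: 0.693
grasp_force: 43.8
green outline (array([0.4787, 0.2769, 0.0601]), 421) cloud (array([0.4785, 0.2768, 0.0559]), 3924) bbox mid [0.4796 0.2768 0.161 ] zmed 0.1631
t 17.25 tcp [0.4806 0.2755 0.1398] tool shift cm [ 0.19  0.14 -2.36] j [ 25.  21.  96.  -0.  63. -65.]
```

Correcting y by −1 mm and lowering 7–8 mm.

```bash
python3 -m inch '[{"twist":[0,0,0],"dp":[0,-0.1,0.2],"fingers":0.3},{"twist":[0,0,0],"dp":[0,-0.1,0.4],"fingers":0.3},{"twist":[0,0,0],"dp":[0,-0.1,0.6],"fingers":0.3},{"twist":[0,0,0],"dp":[0,-0.1,0.7],"fingers":0.3},{"twist":[0,0,0],"dp":[0,-0.1,0.8],"fingers":0.3},{"twist":[0,0,0],"dp":[0,-0.1,0.85],"fingers":0.3},{"twist":[0,0,0],"dp":[0,-0.1,0.85],"fingers":0.3}]'; python3 - <<'E'
from h import *
z=bot.observe()["tcp_pos"][2]
look("green",z=z+.0236)
E
```

```text
time: 18.18
tcp_pos: [0.4807, 0.2745, 0.1324]
tool_rot: [[-1.0, -0.0, 0.0], [-0.0, 1.0, 0.0], [-0.0, 0.0, -1.0]]
ft_force: [-2.6, -1.3, 6.9]
width: 0.689
grasp_force: 44.5
green outline (array([0.4788, 0.2759, 0.0601]), 415) cloud (array([0.4786, 0.2758, 0.0559]), 3961) bbox mid [0.4799 0.2758 0.1536] zmed 0.1557
t 18.175 tcp [0.4807 0.2745 0.1324] tool shift cm [ 0.19  0.14 -2.36] j [ 25.  21.  97.  -0.  62. -65.]
```

```bash
python3 -m inch '[{"twist":[0,0,0],"dp":[0,0,0],"fingers":1},{"twist":[0,0,0],"dp":[0,0,0],"fingers":1},{"twist":[0,0,0],"dp":[0,0,0],"fingers":1},{"twist":[0,0,0],"dp":[0,0,-2],"fingers":1},{"twist":[0,0,0],"dp":[0,0,-8],"fingers":1},{"twist":[0,0,0],"dp":[0,0,-14],"fingers":1},{"twist":[0,0,0],"dp":[0,0,-20],"fingers":1},{"twist":[0,0,0],"dp":[0,0,-22],"fingers":1},{"twist":[0,0,0],"dp":[0,0,-22],"fingers":1}]'
python3 - <<'E'
from h import *
look("green",z=.156,xy=(.479,.2755));level("green",.156,(.479,.2755))
E
python3 -m inch '[{"twist":[0,0,0],"dp":[-2,-6,0],"fingers":1},{"twist":[0,0,0],"dp":[-4,-12,0],"fingers":1},{"twist":[0,0,0],"dp":[-6,-17,0],"fingers":1},{"twist":[0,0,0],"dp":[-8,-23,4],"fingers":1},{"twist":[0,0,0],"dp":[-9.7,-28,8],"fingers":1},{"twist":[0,0,0],"dp":[-9.7,-34,10.3],"fingers":1},{"twist":[0,0,0],"dp":[-9.7,-34,10.3],"fingers":1},{"twist":[0,0,0],"dp":[-9.7,-34,10.3],"fingers":1},{"twist":[0,0,0],"dp":[-9.7,-34,10.3],"fingers":1},{"twist":[0,0,0],"dp":[-9.7,-34,10.3],"fingers":1}]'
python3 - <<'E'
from h import *
look("red",xy=(.578,-.065))
E
```

```text
time: 19.35
tcp_pos: [0.4817, 0.2749, 0.3533]
tool_rot: [[-1.0, -0.0, 0.004], [-0.0, 1.0, 0.002], [-0.004, 0.002, -1.0]]
ft_force: [-0.4, -0.3, 0.5]
width: 0.997
grasp_force: 0.0
green outline (array([0.4801, 0.276 , 0.059 ]), 166) cloud (array([0.4794, 0.2759, 0.0562]), 386) bbox mid [0.4802 0.2757 0.1537] zmed 0.1563
t 19.35 tcp [0.4817 0.2749 0.3533] tool shift cm [ 0.24  0.07 19.73] j [ 25.  12.  77.  -0.  91. -65.]
rim z 0.1563 slope deg [-0.35  0.02] fit (array([0.4799, 0.276 , 0.0561]), 348)
time: 20.7
tcp_pos: [0.5783, -0.064, 0.2493]
tool_rot: [[-1.0, -0.002, 0.002], [-0.002, 1.0, 0.0], [-0.002, 0.0, -1.0]]
ft_force: [0.1, 0.8, -0.5]
width: 1.002
grasp_force: 0.0
red outline (array([ 0.5792, -0.0651,  0.0584]), 154) cloud (array([ 0.5788, -0.0651,  0.0559]), 359) bbox mid [ 0.5794 -0.0646  0.0304] zmed 0.0333
t 20.7 tcp [ 0.5783 -0.064   0.2493] tool shift cm [-0.06 -0.12 21.63] j [ -10.   17.   84.    0.   79. -101.]
```

```bash
python3 -m inch '[{"twist":[0,0,0],"dp":[-0.1,-0.25,6],"fingers":1},{"twist":[0,0,0],"dp":[-0.1,-0.25,12],"fingers":1},{"twist":[0,0,0],"dp":[-0.1,-0.25,18],"fingers":1},{"twist":[0,0,0],"dp":[-0.1,-0.25,22],"fingers":1},{"twist":[0,0,0],"dp":[-0.1,-0.25,24.1],"fingers":1},{"twist":[0,0,0],"dp":[-0.1,-0.25,24.1],"fingers":1},{"twist":[0,0,0],"dp":[-0.1,-0.25,24.1],"fingers":0.3},{"twist":[0,0,0],"dp":[-0.1,-0.25,24.1],"fingers":0.3},{"twist":[0,0,0],"dp":[-0.1,-0.25,24.1],"fingers":0.3},{"twist":[0,0,0],"dp":[-0.1,-0.25,24.1],"fingers":0.3},{"twist":[0,0,0],"dp":[-0.1,-0.25,24.1],"fingers":0.3}]' 40
python3 - <<'E'
from h import *
look("red")
E
python3 -m inch '[{"twist":[0,0,0],"dp":[0,0,-2],"fingers":0.3},{"twist":[0,0,0],"dp":[0,0,-7],"fingers":0.3},{"twist":[0,0,0],"dp":[0,0,-13],"fingers":0.3},{"twist":[0,0,0],"dp":[0,0,-19],"fingers":0.3},{"twist":[0,0,0],"dp":[0,0,-25],"fingers":0.3},{"twist":[0,0,0],"dp":[0,0,-30],"fingers":0.3},{"twist":[0,0,0],"dp":[0,0,-30],"fingers":0.3}]' && python3 - <<'E'
from h import *
z=bot.observe()["tcp_pos"][2]
look("red",z=z+.024)
E
```

```text
time: 22.12
tcp_pos: [0.5804, -0.0679, 0.0094]
tool_rot: [[-1.0, -0.0, 0.004], [-0.0, 1.0, -0.0], [-0.004, -0.0, -1.0]]
ft_force: [-1.0, 1.9, 6.2]
width: 0.696
grasp_force: 43.4
red outline (array([ 0.5784, -0.0664,  0.0603]), 396) cloud (array([ 0.5781, -0.0664,  0.0559]), 4001) bbox mid [ 0.5795 -0.0665  0.0301] zmed 0.0328
t 22.125 tcp [ 0.5804 -0.0679  0.0094] tool shift cm [ 0.19  0.14 -2.36] j [ -11.   32.  100.    0.   48. -101.]
time: 23.05
tcp_pos: [0.5815, -0.0685, 0.3137]
tool_rot: [[-1.0, -0.0, 0.012], [-0.0, 1.0, -0.002], [-0.012, -0.002, -1.0]]
ft_force: [0.6, -0.6, -0.5]
width: 0.693
grasp_force: 43.5
red outline (array([ 0.5792, -0.0671,  0.0601]), 403) cloud (array([ 0.579 , -0.0671,  0.0559]), 3871) bbox mid [ 0.5802 -0.0672  0.3347] zmed 0.337
t 23.05 tcp [ 0.5815 -0.0685  0.3137] tool shift cm [ 0.2   0.14 -2.4 ] j [ -11.   15.   78.   -0.   86. -101.]
```

```bash
python3 -m inch '[{"twist":[0,0,0],"dp":[2,6,0],"fingers":0.3},{"twist":[0,0,0],"dp":[4,12,0],"fingers":0.3},{"twist":[0,0,0],"dp":[6,17,0],"fingers":0.3},{"twist":[0,0,0],"dp":[8,23,0],"fingers":0.3},{"twist":[0,0,0],"dp":[9.8,28,0],"fingers":0.3},{"twist":[0,0,0],"dp":[9.8,32,0],"fingers":0.3},{"twist":[0,0,0],"dp":[9.8,34.1,0],"fingers":0.3},{"twist":[0,0,0],"dp":[9.8,34.1,0],"fingers":0.3},{"twist":[0,0,0],"dp":[9.8,34.1,0],"fingers":0.3},{"twist":[0,0,0],"dp":[9.8,34.1,0],"fingers":0.3},{"twist":[0,0,0],"dp":[9.8,34.1,0],"fingers":0.3}]' && python3 - <<'E'
from h import *
z=bot.observe()["tcp_pos"][2]
look("red",z=z+.0236)
E
```

```text
time: 24.48
tcp_pos: [0.481, 0.272, 0.3074]
tool_rot: [[-1.0, 0.001, 0.0], [0.001, 1.0, -0.0], [-0.0, -0.0, -1.0]]
ft_force: [-0.1, -0.3, -0.7]
width: 0.701
grasp_force: 43.6
red outline (array([0.4791, 0.2734, 0.0602]), 391) cloud (array([0.4789, 0.2733, 0.0559]), 3938) bbox mid [0.4802 0.2733 0.3283] zmed 0.3307
t 24.475 tcp [0.481  0.272  0.3074] tool shift cm [ 0.19  0.14 -2.36] j [ 25.  13.  82.  -0.  85. -65.]
```

```bash
python3 -m inch '[{"twist":[0,0,0],"dp":[0,0.2,6],"fingers":0.3},{"twist":[0,0,0],"dp":[0,0.2,10],"fingers":0.3},{"twist":[0,0,0],"dp":[0,0.2,12.5],"fingers":0.3},{"twist":[0,0,0],"dp":[0,0.2,13.7],"fingers":0.3},{"twist":[0,0,0],"dp":[0,0.2,13.7],"fingers":0.3},{"twist":[0,0,0],"dp":[0,0.2,13.7],"fingers":0.3},{"twist":[0,0,0],"dp":[0,0.2,14],"fingers":0.3},{"twist":[0,0,0],"dp":[0,0.2,14.3],"fingers":0.3},{"twist":[0,0,0],"dp":[0,0.2,14.3],"fingers":0.3}]' && python3 - <<'E'
from h import *
z=bot.observe()["tcp_pos"][2]
look("red",z=z+.0236)
E
```

```text
time: 25.65
tcp_pos: [0.4806, 0.275, 0.1643]
tool_rot: [[-1.0, -0.0, -0.0], [-0.0, 1.0, -0.0], [0.0, -0.0, -1.0]]
ft_force: [-1.0, -0.5, -0.6]
width: 0.694
grasp_force: 43.6
red outline (array([0.4787, 0.2764, 0.0602]), 399) cloud (array([0.4785, 0.2763, 0.0559]), 3976) bbox mid [0.4798 0.2763 0.1854] zmed 0.1876
t 25.65 tcp [0.4806 0.275  0.1643] tool shift cm [ 0.19  0.14 -2.36] j [ 25.  19.  94.   0.  66. -65.]
```

```bash
python3 -m inch '[{"twist":[0,0,0],"dp":[0,-0.05,0.2],"fingers":0.3},{"twist":[0,0,0],"dp":[0,-0.05,0.4],"fingers":0.3},{"twist":[0,0,0],"dp":[0,-0.05,0.6],"fingers":0.3},{"twist":[0,0,0],"dp":[0,-0.05,0.7],"fingers":0.3},{"twist":[0,0,0],"dp":[0,-0.05,0.8],"fingers":0.3},{"twist":[0,0,0],"dp":[0,-0.05,0.9],"fingers":0.3},{"twist":[0,0,0],"dp":[0,-0.05,0.9],"fingers":0.3}]'; python3 - <<'E'
from h import *
z=bot.observe()["tcp_pos"][2]
look("red",z=z+.0236)
E
```

```text
time: 26.58
tcp_pos: [0.4808, 0.2745, 0.1564]
tool_rot: [[-1.0, -0.0, 0.001], [-0.0, 1.0, 0.0], [-0.001, 0.0, -1.0]]
ft_force: [-1.6, -1.2, 5.4]
width: 0.694
grasp_force: 44.2
red outline (array([0.4789, 0.2759, 0.0602]), 401) cloud (array([0.4786, 0.2758, 0.0559]), 3949) bbox mid [0.4797 0.2759 0.1773] zmed 0.1797
t 26.575 tcp [0.4808 0.2745 0.1564] tool shift cm [ 0.19  0.14 -2.36] j [ 25.  20.  95.  -0.  65. -65.]
```

Red is seated at the expected height. Releasing, checking and going on to the lid.

```bash
python3 -m inch '[{"twist":[0,0,0],"dp":[0,0,0],"fingers":1},{"twist":[0,0,0],"dp":[0,0,0],"fingers":1},{"twist":[0,0,0],"dp":[0,0,0],"fingers":1},{"twist":[0,0,0],"dp":[0,0,-2],"fingers":1},{"twist":[0,0,0],"dp":[0,0,-8],"fingers":1},{"twist":[0,0,0],"dp":[0,0,-14],"fingers":1},{"twist":[0,0,0],"dp":[0,0,-19],"fingers":1},{"twist":[0,0,0],"dp":[0,0,-22],"fingers":1},{"twist":[0,0,0],"dp":[0,0,-22],"fingers":1}]'
python3 - <<'E'
from h import *
look("red",z=.180,xy=(.479,.2755));level("red",.180,(.479,.2755))
E
python3 -m inch '[{"twist":[0,0,0],"dp":[0.7,-6,0],"fingers":1},{"twist":[0,0,0],"dp":[1.4,-12,0],"fingers":1},{"twist":[0,0,0],"dp":[2,-18,0],"fingers":1},{"twist":[0,0,0],"dp":[3,-24,0],"fingers":1},{"twist":[0,0,0],"dp":[4,-30,4],"fingers":1},{"twist":[0,0,0],"dp":[4.5,-36,8],"fingers":1},{"twist":[0,0,0],"dp":[4.5,-41,12],"fingers":1},{"twist":[0,0,0],"dp":[4.5,-46,12.7],"fingers":1},{"twist":[0,0,0],"dp":[4.5,-48.4,12.7],"fingers":1},{"twist":[0,0,0],"dp":[4.5,-48.4,12.7],"fingers":1},{"twist":[0,0,0],"dp":[4.5,-48.4,12.7],"fingers":1},{"twist":[0,0,0],"dp":[4.5,-48.4,12.7],"fingers":1}]'
python3 - <<'E'
from h import *
s=bot.observe();p,d=bot.capture("wrist");cv2.imwrite("pics/w6.png",p[:,:,::-1]);C=cam("wrist",s);P=cloud(d,C)
c0=np.array([.436,-.209])
r=np.hypot(P[...,0]-c0[0],P[...,1]-c0[1])
m=(r<.03)&(P[...,2]>.030)&(P[...,2]<.04);q=P[m];print("knob top",q.mean(0),len(q),(q.min(0)+q.max(0))/2,np.ptp(q,axis=0))
m=((r<.05)&(P[...,2]>.005)&(P[...,2]<.045)).astype(np.uint8)
cs,_=cv2.findContours(m,0,1);c=max(cs,key=len)[:,0];print("flange",fit(ray(c,.013,C)))
print(s["time"],s["tcp_pos"])
E
```

```text
time: 27.75
tcp_pos: [0.4821, 0.2751, 0.3783]
tool_rot: [[-1.0, -0.0, 0.006], [-0.0, 1.0, 0.003], [-0.006, 0.003, -1.0]]
ft_force: [0.3, -0.0, 0.0]
width: 1.002
grasp_force: 0.0
red outline (array([0.4794, 0.276 , 0.0578]), 162) cloud (array([0.4793, 0.2761, 0.0556]), 422) bbox mid [0.4794 0.2761 0.1773] zmed 0.1802
t 27.75 tcp [0.4821 0.2751 0.3783] tool shift cm [ 0.38  0.03 19.82] j [ 25.  11.  74.   0.  94. -65.]
rim z 0.1802 slope deg [-0.28  0.02] fit (array([0.4799, 0.2761, 0.0561]), 348)
time: 29.35
tcp_pos: [0.4356, -0.2082, 0.248]
tool_rot: [[-1.0, -0.002, -0.001], [-0.002, 1.0, 0.001], [0.001, 0.001, -1.0]]
ft_force: [0.4, -0.7, -0.1]
width: 1.006
grasp_force: 0.0
knob top [ 0.43350382 -0.21166243  0.03533907] 273 [ 0.4337225  -0.21133575  0.03394868] [0.01898674 0.01900772 0.00782591]
flange (array([ 0.4341, -0.2117,  0.0585]), 149)
29.35 [ 0.4356078  -0.20818519  0.24801103]
```

View pics/w6.png

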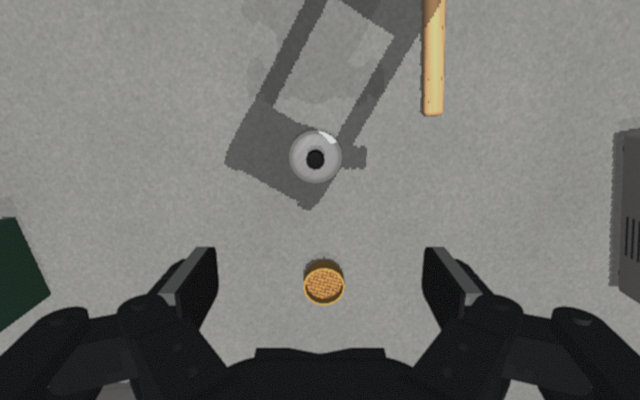

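The red rim is at 0.180 m and level. The lid knob is at pixel (316,158), and the spare sieve at (324,284) is clear. Gripping the knob.

```bash
python3 -m inch '[{"twist":[0,0,0],"dp":[0.1,-0.5,6],"fingers":1},{"twist":[0,0,0],"dp":[0.1,-0.5,12],"fingers":1},{"twist":[0,0,0],"dp":[0.1,-0.5,18],"fingers":0},{"twist":[0,0,0],"dp":[0.1,-0.5,21],"fingers":0},{"twist":[0,0,0],"dp":[0.1,-0.5,23],"fingers":0},{"twist":[0,0,0],"dp":[0.1,-0.5,23],"fingers":0},{"twist":[0,0,0],"dp":[0.1,-0.5,23],"fingers":-0.8},{"twist":[0,0,0],"dp":[0.1,-0.5,23],"fingers":-0.8},{"twist":[0,0,0],"dp":[0.1,-0.5,23],"fingers":-0.8},{"twist":[0,0,0],"dp":[0.1,-0.5,23],"fingers":-0.8},{"twist":[0,0,0],"dp":[0.1,-0.5,23],"fingers":-0.8}]' 45
cat >> h.py <<'E'
def lid(z0,name=None):
    "held lid: flange top at about z0: fit outline of flange"
    s=bot.observe();p,d=bot.capture("wrist");C=cam("wrist",s);P=cloud(d,C)
    if name:cv2.imwrite(f"pics/{name}.png",p[:,:,::-1])
    t=s["tcp_pos"];r=np.hypot(P[...,0]-t[0],P[...,1]-t[1])
    m=(r<.036)&(np.abs(P[...,2]-z0)<.005);q=P[m]
    rr=P[m&(r>.02)];c=rr[:,:2].mean(0)
    a=np.linalg.lstsq(np.c_[rr[:,:2]-c,np.ones(len(rr))],rr[:,2],rcond=None)[0]
    cs,_=cv2.findContours(m.astype(np.uint8),0,1);k=max(cs,key=len)[:,0]
    print("flange",fit(ray(k,z0,C)),"bbox mid",(q.min(0)+q.max(0))/2,np.ptp(q,axis=0),"z",np.median(rr[:,2]),"slope",np.degrees(a[:2]).round(2),"tcp",np.round(t,4),"w",s["width"],s["grasp_force"])
E
python3 - <<'E'
from h import *
lid(.013,"w7")
E
```

```text
time: 30.78
tcp_pos: [0.4359, -0.2147, 0.0196]
tool_rot: [[-1.0, 0.0, 0.003], [0.0, 1.0, -0.001], [-0.003, -0.001, -1.0]]
ft_force: [0.8, 2.8, 7.6]
width: 0.208
grasp_force: 44.6
flange (array([ 0.4327, -0.2133,  0.0579]), 227) bbox mid [ 0.433878   -0.21324933  0.0137684 ] [0.06009878 0.05925034 0.00838136] z 0.013999351001255878 slope [0.08 0.18] tcp [ 0.4359 -0.2147  0.0196] w 0.20753680610114672 44.57180678844452
```

View pics/w7.png

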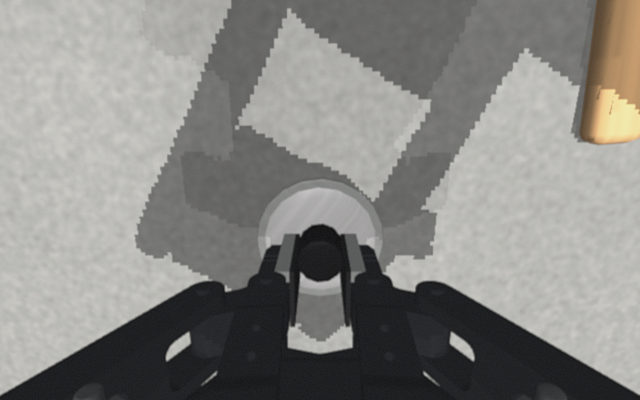

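The pads hold the knob at (321,252) and the flange is level. Lifting and carrying it.

```bash
python3 -m inch '[{"twist":[0,0,0],"dp":[0,0,-2],"fingers":-0.8},{"twist":[0,0,0],"dp":[0,0,-7],"fingers":-0.8},{"twist":[0,0,0],"dp":[0,0,-13],"fingers":-0.8},{"twist":[0,0,0],"dp":[0,0,-19],"fingers":-0.8},{"twist":[0,0,0],"dp":[0,0,-25],"fingers":-0.8},{"twist":[0,0,0],"dp":[0,0,-30],"fingers":-0.8},{"twist":[0,0,0],"dp":[0,0,-32],"fingers":-0.8},{"twist":[0,0,0],"dp":[0,0,-32],"fingers":-0.8}]' && python3 -m inch '[{"twist":[0,0,0],"dp":[-0.7,6,0],"fingers":-0.8},{"twist":[0,0,0],"dp":[-1.4,12,0],"fingers":-0.8},{"twist":[0,0,0],"dp":[-2,18,0],"fingers":-0.8},{"twist":[0,0,0],"dp":[-3,24,0],"fingers":-0.8},{"twist":[0,0,0],"dp":[-4,30,0],"fingers":-0.8},{"twist":[0,0,0],"dp":[-4.6,36,0],"fingers":-0.8},{"twist":[0,0,0],"dp":[-4.6,42,0],"fingers":-0.8},{"twist":[0,0,0],"dp":[-4.6,46,0],"fingers":-0.8},{"twist":[0,0,0],"dp":[-4.6,48.8,0],"fingers":-0.8},{"twist":[0,0,0],"dp":[-4.6,48.8,0],"fingers":-0.8},{"twist":[0,0,0],"dp":[-4.6,48.8,0],"fingers":-0.8},{"twist":[0,0,0],"dp":[-4.6,48.8,0],"fingers":-0.8}]' && python3 - <<'E'
from h import *
z=bot.observe()["tcp_pos"][2];lid(z-.006)
E
```

```text
time: 31.82
tcp_pos: [0.4354, -0.215, 0.3403]
tool_rot: [[-1.0, 0.0, 0.004], [-0.0, 1.0, -0.003], [-0.004, -0.003, -1.0]]
ft_force: [0.3, 0.1, -1.0]
width: 0.21
grasp_force: 44.1
time: 33.33
tcp_pos: [0.4806, 0.2722, 0.3378]
tool_rot: [[-1.0, 0.001, -0.001], [0.001, 1.0, -0.001], [0.001, -0.001, -1.0]]
ft_force: [-0.4, -0.4, -1.0]
width: 0.212
grasp_force: 44.2
flange (array([0.4772, 0.2736, 0.0577]), 227) bbox mid [0.47843523 0.27356791 0.33244779] [0.05956189 0.05895409 0.00869974] z 0.3321947226253409 slope [-0.12  0.18] tcp [0.4806 0.2722 0.3378] w 0.2122590857922874 44.241228103637695
```

```bash
python3 -m inch '[{"twist":[0,0,0],"dp":[-0.1,0.2,5],"fingers":-0.8},{"twist":[0,0,0],"dp":[-0.1,0.2,9],"fingers":-0.8},{"twist":[0,0,0],"dp":[-0.1,0.2,12],"fingers":-0.8},{"twist":[0,0,0],"dp":[-0.1,0.2,13.3],"fingers":-0.8},{"twist":[0,0,0],"dp":[-0.1,0.2,13.3],"fingers":-0.8},{"twist":[0,0,0],"dp":[-0.1,0.2,13.3],"fingers":-0.8},{"twist":[0,0,0],"dp":[-0.1,0.2,13.6],"fingers":-0.8},{"twist":[0,0,0],"dp":[-0.1,0.2,13.9],"fingers":-0.8},{"twist":[0,0,0],"dp":[-0.1,0.2,13.9],"fingers":-0.8}]' && python3 - <<'E'
from h import *
z=bot.observe()["tcp_pos"][2];lid(z-.006,"w8")
E
```

```text
time: 34.5
tcp_pos: [0.4816, 0.2755, 0.1993]
tool_rot: [[-1.0, -0.0, -0.0], [-0.0, 1.0, -0.0], [0.0, -0.0, -1.0]]
ft_force: [0.1, -0.1, -0.7]
width: 0.213
grasp_force: 44.3
flange (array([0.4782, 0.2768, 0.0577]), 227) bbox mid [0.47962227 0.2768248  0.19383857] [0.05988366 0.05917525 0.00882972] z 0.19364020959595446 slope [-0.06  0.23] tcp [0.4816 0.2755 0.1993] w 0.21294898994124692 44.25063729286194
```

View pics/w8.png

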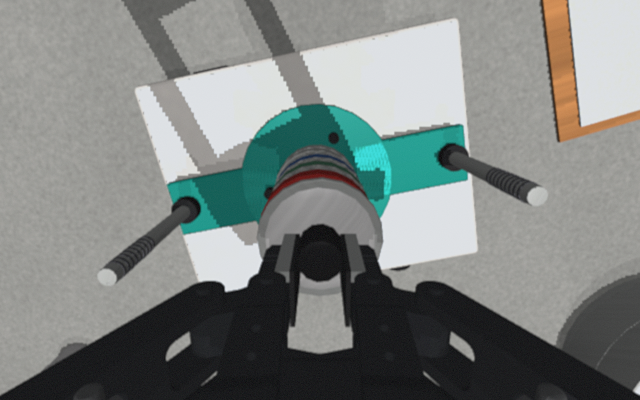

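The lid's skirt (320,240) lines up over red. Correcting y by −1 mm and lowering until contact.

```bash
python3 -m inch '[{"twist":[0,0,0],"dp":[0,-0.1,0.2],"fingers":-0.8},{"twist":[0,0,0],"dp":[0,-0.1,0.4],"fingers":-0.8},{"twist":[0,0,0],"dp":[0,-0.1,0.6],"fingers":-0.8},{"twist":[0,0,0],"dp":[0,-0.1,0.75],"fingers":-0.8},{"twist":[0,0,0],"dp":[0,-0.1,0.87],"fingers":-0.8},{"twist":[0,0,0],"dp":[0,-0.1,0.97],"fingers":-0.8},{"twist":[0,0,0],"dp":[0,-0.1,0.97],"fingers":-0.8}]'; python3 - <<'E'
from h import *
z=bot.observe()["tcp_pos"][2];lid(z-.006)
E
```

```text
time: 35.42
tcp_pos: [0.4819, 0.2745, 0.1906]
tool_rot: [[-1.0, -0.0, 0.001], [-0.0, 1.0, 0.0], [-0.001, 0.0, -1.0]]
ft_force: [-1.4, -0.9, 5.2]
width: 0.214
grasp_force: 44.8
flange (array([0.4784, 0.2759, 0.0577]), 232) bbox mid [0.47981207 0.2758263  0.18458212] [0.05981934 0.05922476 0.0099481 ] z 0.1849706999976949 slope [0.12 0.2 ] tcp [0.4819 0.2745 0.1906] w 0.2144086232004815 44.802117347717285
```

Contact came exactly at the seat height, 0.1906 m. Releasing, rising clear and taking a final check.

```bash
python3 -m inch '[{"twist":[0,0,0],"dp":[0,0,0],"fingers":0.2},{"twist":[0,0,0],"dp":[0,0,0],"fingers":0.2},{"twist":[0,0,0],"dp":[0,0,0],"fingers":0.2},{"twist":[0,0,0],"dp":[0,0,0],"fingers":0.2},{"twist":[0,0,0],"dp":[0,0,-2],"fingers":0.2},{"twist":[0,0,0],"dp":[0,0,-7],"fingers":1},{"twist":[0,0,0],"dp":[0,0,-13],"fingers":1},{"twist":[0,0,0],"dp":[0,0,-18],"fingers":1},{"twist":[0,0,0],"dp":[0,0,-20],"fingers":1},{"twist":[0,0,0],"dp":[0,0,-20],"fingers":1},{"twist":[0,0,0],"dp":[0,0,-20],"fingers":1}]'; python3 - <<'E'
from h import *
lid(.184);lid(.206)
p,d=bot.capture("scene")
a=cv2.resize(p[85:165,300:420,::-1],(600,400),interpolation=cv2.INTER_CUBIC);b=cv2.resize(p[160:340,100:450,::-1],(600,200))
cv2.imwrite("pics/s9.png",np.vstack([a,b]))
E
```

```text
time: 36.85
tcp_pos: [0.4812, 0.2742, 0.3881]
tool_rot: [[-1.0, -0.0, -0.002], [-0.0, 1.0, -0.001], [0.002, -0.001, -1.0]]
ft_force: [-0.2, 0.8, -0.0]
width: 1.0
grasp_force: 0.0
flange (array([0.48  , 0.276 , 0.0586]), 163) bbox mid [0.48010141 0.2759168  0.18406705] [0.05949548 0.05958795 0.00985589] z 0.1850027161750284 slope [0.13 0.39] tcp [0.4812 0.2742 0.3881] w 1.000382522787891 0.0
flange (array([0.4796, 0.276 , 0.0189]), 55) bbox mid [0.47982507 0.27582757 0.20473122] [0.019023   0.01938798 0.00690365] z nan slope [0. 0.] tcp [0.481  0.2742 0.3877] w 0.9984160221536278 0.0h.py:67: RuntimeWarning: Mean of empty slice.
  rr=P[m&(r>.02)];c=rr[:,:2].mean(0)
  ret = um.true_divide(
  return _methods._mean(a, axis=axis, dtype=dtype,
  ret = ret.dtype.type(ret / rcount)
```

View pics/s9.png

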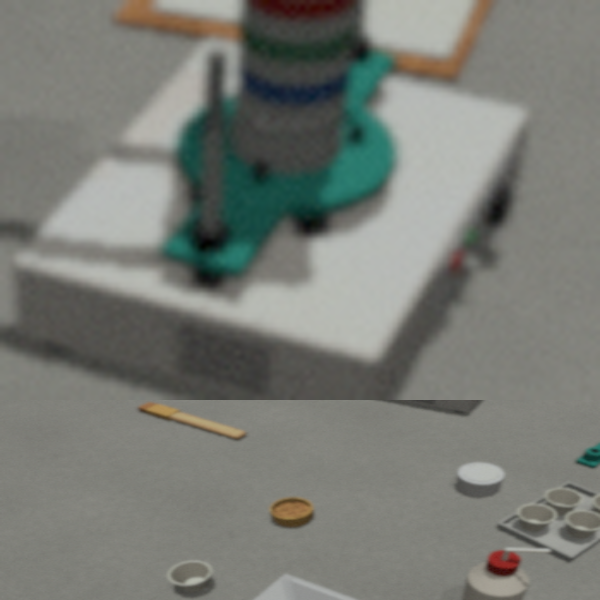

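The stack reads blue (295,88), green (300,45), red (300,5) from the bottom. The lid is level at seat height, with the flange at 0.184 m. The brass sieve, crucible and tin are where they were. Handing in.

```bash
python3 -c "
from rig import bot
print(bot.sign_off())"
```

```text
the job is handed in; nothing more can be done
None
```

The stack is built on the pan in the order blue, green, red, lid, each piece seated at its expected height and level; the spare sieve, crucible and tin are still in place, and I handed the job in at about 37 s.

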